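Issue the brass coupling from behind the stacked case

ROBOT

A 7-joint arm with a two-finger parallel gripper is mounted at the origin on the work surface. World frame = base frame: x ahead of the robot, y to its left, z up, the work surface at z = 0. Lengths are in m, angles in rad, forces in N, time in s.
With the tool pointing down it reaches from about 0.4 to 0.875 m from the base axis. Payload 6.5 kg.
Tool frame: the origin (TCP) lies midway between the tips of the shut fingers; the grasp point (between the pads) lies 19 mm behind it; z points along the fingers, y is the line along which they close (so a half turn about z gives the same grasp; the last joint's range is limited). The gripper opens to 85 mm and grips with 20 to 120 N. Pads are 22 mm wide; open, the fingers measure 114 mm over their backs; the gripper's body (76 mm by 85 mm) begins 54 mm behind the grasp point. The pads swing forward as they close: fully open they stand 13 mm farther back than shut.
Start: joints at [-1.286, 0.536, -0.004, 1.538, 0.003, 1.067, -0.071], TCP at [0.223, 0.61, 0.231] pointing down, gripper open.
Joint ranges: [-2.7, 2.7], [-0.37, 2.16], [-1.27, 1.26], [0.24, 2.4], [-1.31, 4.45], [0.19, 1.91], [-2.76, 2.76]. Speed limits (rad/s): [2.39, 2.39, 3.14, 3.14, 3.14, 3.14, 3.14].

INTERFACE

Orientations are given as a unit quaternion [w, x, y, z].
In Python, from rig import arm gives the robot as it stands. Calls block until the motion is done:
- arm.goto(position, orientation): joint-space move of the TCP to a pose.
- arm.move_linear(position, ori=None, max_speed=0.15): straight line of the TCP; ori=None keeps the orientation; max_speed is the mean speed in m/s.
- arm.movej(angles): joint-space move.
- arm.grip(opening, grasp_force=None): opening from 0.0 (shut) to 1.0 (fully open); grasp_force is the grip in N (None keeps the last); returns when the fingers have stopped.
- arm.dwell(seconds).
- arm.inverse_kinematics(position, orientation): joint angles nearest the present ones, or None.
- arm.read_state(): the state.
- arm.read_camera(name): name is "side" or "top"; returns the picture (420x560x3 uint8, red, green, blue); there is no depth.
- arm.camera_params(name): a dict with "K" (3x3 intrinsics, pixels), "k1" (the pictures are not rectified: a ray, as slopes to the right and down, at radius r is drawn at 1 + k1 r^2 times it, then the intrinsics apply), "eye" and "orientation" of the camera in the world. Camera axes: x right, y down, z forward; pixel columns grow to the right and rows downward; lengths in m; the calibration is good to about 2 mm. A picture is of the moment at which its call begins. camera_params takes no time and is no camera call.
A pose or a line that the arm cannot do raises arm.MotionError and nothing moves.
- arm.sign_off(): hands the job in; it is judged then, once.
Trained networks look in the newest picture that a camera, given by its name, has taken for a name from the list of things; names that differ only in an ending like _2 or _b are one class to them, and where a whole thing is asked for, a point or a joint stands for the part that bears it (a point fixed in the world has none). Each returns a list of dicts, best first, with "score" (0 to 1); they miss things now and then, are a little off and sometimes report something else, mostly with a low value. They report only what shows in the picture. A call takes as long as a camera call. They do not tell look-alikes from the thing itself.
- arm.search_frame(camera, query): "rect" ([left, top, width, height] in pixels, round what is visible of it).
The state is a dict: "time_s": time; "qpos": joint angles; "dq": joint speeds; "effort": joint torques, N m; "position": TCP position; "eef_rot": TCP orientation; "force": force on the tool from outside, world axes, zero at the start; "torque": the same for the moment, N m; "grip_width": opening from 0.0 (shut) to 1.0 (fully open); "gripper_force": force on a finger pad.
Only numpy, scipy, OpenCV 4.12 (cv2) and the standard library are available. Lean on these libraries where they do the work, as an engineer would, in place of code of your own. Each camera call takes 0.05 s, during which the arm holds its last target. There are 200 camera calls.

TASK

The brass hose coupling standing behind the blue case, under the wire roof of the storage bay, is wanted: lift the case off the lower case that it is stacked on and set it down upright on the bench beside the bay (the black mat is kept free for it), then stand the brass coupling upright in the red issue tray. Finally stack the blue case back on the lower case with all four feet fully home in their sockets, and let go. Lower things gently right down to their places, never letting them drop, and leave the grey coupling and the bottle, spring, tin and carton where they are.

Things in the scene. Friction and masses are not known exactly. Their poses are not given: they have to be found in the camera images.
- case: Blue tool case, black lid, red handle on top; starts stacked on the lower case. 120 (x) x 180 (y) x 193 mm tall, 0.45 to 0.8 kg. Origin: centre of its underside at the tips of its feet; y along its long side, z up. Shell from 12 to 145 mm above the origin. Four round feet, 14 mm diameter, 12 mm tall, tapered tips, at x +-42, y +-72 mm. May go back either way round.
- case_handle (a point): Middle of the case's red handle bar, 185 mm above the case's origin. The bar runs along the case's y: 96 mm long, 18 mm wide (x), 16 mm tall, 32 mm of air between it and the lid, 72 mm between its end posts.
- dock (a point): Centre of the flat top of the lower case, fixed at the bay's front, 50 mm above the bench; x to the bay's rear, y along the long side. Four 17 mm square sockets, 17 mm deep, chamfered rims, at x +-42, y +-72 mm: 1.5 mm clearance round each foot. Home: the shell lies flat on this face and the case's origin is 12 mm below this point; feet not in the sockets leave it 12 mm too high.
- bay: Storage bay, fixed. Origin: on the bench below the dock point; x to its rear (away from the robot), z up. The lower case (124 x 184 mm, 50 mm tall) is at its front; behind it, x 70 to 230, y +-125 mm, a deck 20 mm above the bench carries the couplings at x about 115. Front and sides are open; posts at the two rear corners (x 220, y +-117 mm), two wires across the rear.
- roof_edge (a point): Middle of the front edge of the bay's roof of steel wires, 302 mm above the bench (underside 298), at bay x = 105 mm; the roof runs back from it to x = 220 mm, y +-117 mm, a carton and a tin fixed on its rear (top 350 mm). It bars a straight-down grasp of the couplings: lean the tool back towards the robot by some 25 degrees and reach in from the front, over the emptied lower case.
- brass_coupling: The wanted hose coupling: brass yellow, round, upright, 100 mm tall, 0.24 to 0.42 kg. Origin: centre of its underside, z up. Foot flange 54 mm diameter (lowest 18 mm), waist 36 mm, top collar 42 mm diameter from 63 to 100 mm above the origin. Left or right of its grey twin, 100 mm between centres, 115 mm behind the dock point.
- grey_coupling: Same shape and size in grey aluminium, 0.3 kg; standing beside the brass one; to be left alone. Origin: centre of its underside.
- issue_tray: Red open tray, 150 (x) x 190 (y) mm, 30 mm tall, walls and floor 5 mm thick, fixed to the bench on one side of the bay (left or right). Origin: centre of its underside.
- mat: Black rubber mat, 170 (x) x 210 (y) mm, 3 mm thick, fixed flat on the bench on the other side of the bay; free space for the case. Origin: centre of its underside.
- oil_bottle: Yellow bottle with a red cap, 56 mm in diameter, 150 mm tall; bystander. Origin: centre of its underside.
- spring: Yellow coil spring between two steel end plates, 52 mm in diameter, 90 mm tall, standing; bystander. Origin: centre of its underside.
- grease_tin: Green tin, 72 mm in diameter, 75 mm tall; bystander. Origin: centre of its underside.
- carton: Small cardboard carton, 100 x 80 x 70 mm; bystander. Origin: centre of its underside.
Things that resemble listed ones, but are neither listed nor needed, are in the scene too. What is shaped like the brass_coupling but pink is not meant. Of the things shaped like the case, the blue one is meant.

How it is judged:
On the way, in this order (a step that is already met when the one before it is completed fails the run):
1. the blue case stands upright on the bench away from the lower case, released (horizontal distance between case and dock above 0.16 m and height (world z) of case below 0.02 m and angle between case's own z axis and vertical below 0.1 rad and contact force between the fingers and case below 0.2 N), for 0.2 s.
2. the brass coupling stands upright in the issue tray, released (x of brass_coupling in the frame of issue_tray between -0.055 and 0.055 m and y of brass_coupling in the frame of issue_tray between -0.075 and 0.075 m and z of brass_coupling in the frame of issue_tray below 0.012 m and angle between brass_coupling's own z axis and vertical below 0.1 rad and contact force between the fingers and brass_coupling below 0.2 N), for 0.2 s.
At the end, for the whole second after the job is handed in: Case back on the lower case, feet in sockets (within 5 mm in x and y, 8 mm or more below the face, square to 0.06 rad, level to 0.05), released, at rest; brass coupling upright (0.1 rad) on the tray floor, released, at rest; grey coupling upright, within 30 mm of its start (all of step 2 and x of case in the frame of dock between -0.005 and 0.005 m and y of case in the frame of dock between -0.005 and 0.005 m and z of case in the frame of dock below -0.008 m and angle between case's own z axis and vertical below 0.05 rad and angle between the x axis of case and the x axis of dock, either way round below 0.06 rad and contact force between the fingers and case below 0.2 N and linear speed of each of case, brass_coupling below 0.02 m/s and distance of grey_coupling from where it was at the start of the episode below 0.03 m and angle between grey_coupling's own z axis and vertical below 0.1 rad); the robot touches nothing.
It fails at once if the grey coupling is shifted by more than 30 mm or tipped (distance of grey_coupling from where it was at the start of the episode above 0.03 m or angle between grey_coupling's own z axis and vertical above 0.3 rad).
It fails at once if the bottle, spring, tin or carton is shifted by more than 40 mm (distance of any of oil_bottle, spring, grease_tin, carton from where it was at the start of the episode above 0.04 m).
It fails at once if the case or the brass coupling is tipped over (angle between any of case, brass_coupling's own z axis and vertical above 0.6 rad).
It fails at once if the case is let go and falls (about 10 mm or more: faster than 0.45 m/s untouched by the fingers), or is slammed onto the lower case (more than 90 N) ((contact force between the fingers and case below 0.05 N and linear speed of case above 0.45 m/s) or contact force between case and bay above 90 N).
It fails at once if the brass coupling is let go and falls (about 10 mm or more: faster than 0.45 m/s untouched by the fingers), or is slammed into the tray (more than 90 N) ((contact force between the fingers and brass_coupling below 0.05 N and linear speed of brass_coupling above 0.45 m/s) or contact force between brass_coupling and issue_tray above 90 N).
It also fails if it takes over 72 s, if anything falls off the work surface, if the arm or the gripper's body presses on something with over 40 N, if the wrist force passes 120 N, or if a joint passes its speed limit or range.

## Working session

There is one attempt and no reset: what is moved stays moved. The work goes in short steps, each a Python script; the robot and the scene stay as the last script left them, time stands still between calls to the robot, and variables do not carry over. Pictures are saved under pics/ and viewed, at most 10 in all, crops included, and the job is handed in when it is done.

```bash
mkdir -p pics; ls; python3 - <<'E'
from rig import arm
import cv2, numpy as np
np.set_printoptions(precision=4,suppress=True)
for c in("side","top"):
    im=arm.read_camera(c); cv2.imwrite(f"pics/{c}0.png",im[:,:,::-1]); p=arm.camera_params(c); print(c,p)
    for q in("case","case_handle","brass_coupling","issue_tray","mat","bay","oil_bottle","spring"):
        try: print(q,[(np.round(d["rect"]).astype(int).tolist(),round(d["score"],2)) for d in arm.search_frame(c,q)])
        except Exception as e: print(q,e)
print(arm.read_state())
E
```

```text
pics
side {'K': array([[440.8272,   0.    , 284.1517],
       [  0.    , 440.8272, 208.3529],
       [  0.    ,   0.    ,   1.    ]]), 'k1': -0.0164313832597925, 'eye': array([ 0.1635, -0.2435,  1.3065]), 'orientation': array([-0.1379,  0.8888, -0.4312,  0.071 ])}
case [([247, 144, 80, 81], 0.83)]
case_handle [([262, 321, 83, 85], 0.79), ([252, 146, 71, 76], 0.57)]
brass_coupling [([364, 171, 26, 28], 0.83), ([353, 193, 20, 24], 0.74), ([318, 160, 16, 28], 0.58)]
issue_tray [([327, 246, 81, 83], 0.82), ([253, 67, 130, 163], 0.51)]
mat [([165, 110, 79, 76], 0.79), ([251, 68, 132, 159], 0.6)]
bay [([252, 66, 127, 166], 0.97)]
oil_bottle [([238, 80, 21, 35], 0.68)]
spring [([391, 209, 21, 29], 0.65), ([197, 68, 39, 41], 0.4)]
top {'K': array([[506.5117,   0.    , 280.7528],
       [  0.    , 506.5117, 209.1205],
       [  0.    ,   0.    ,   1.    ]]), 'k1': 0.017376114633531767, 'eye': array([ 0.3644, -0.0263,  1.5142]), 'orientation': array([ 0.0356, -0.6964,  0.7166, -0.0172])}
case [([239, 161, 65, 51], 0.89), ([365, 289, 73, 50], 0.86), ([253, 138, 15, 24], 0.38)]
case_handle [([362, 285, 80, 58], 0.96)]
brass_coupling [([329, 114, 17, 21], 0.93), ([285, 139, 15, 24], 0.82), ([334, 140, 21, 21], 0.71)]
issue_tray [([359, 185, 72, 59], 0.79)]
mat [([359, 183, 75, 61], 0.74), ([129, 173, 80, 68], 0.58)]
bay [([222, 84, 104, 131], 0.8)]
oil_bottle [([161, 126, 25, 23], 0.86)]
spring [([377, 126, 21, 22], 0.92)]
{'time_s': 0.9, 'qpos': array([-1.2862,  0.5364, -0.0044,  1.5379,  0.0026,  1.0673, -0.0712]), 'dq': array([ 0.0005,  0.0024,  0.002 ,  0.0005, -0.0009,  0.0002,  0.0005]), 'effort': array([ -0.0003, -58.3316,   1.0475, -25.9451,   0.0125,   0.0015,
         0.    ]), 'position': array([0.2233, 0.6104, 0.2313]), 'eef_rot': array([0.    , 0.1745, 0.9847, 0.    ]), 'force': array([-0.4371,  0.4566, -0.4027]), 'torque': array([-0.0104, -0.0394, -0.023 ]), 'gripper_force': 0.0, 'grip_width': 1.0005453255087775}
```

View images.

View pics/side0.png

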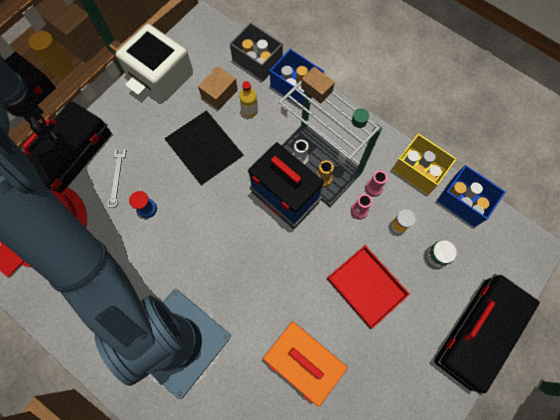

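View pics/top0.png

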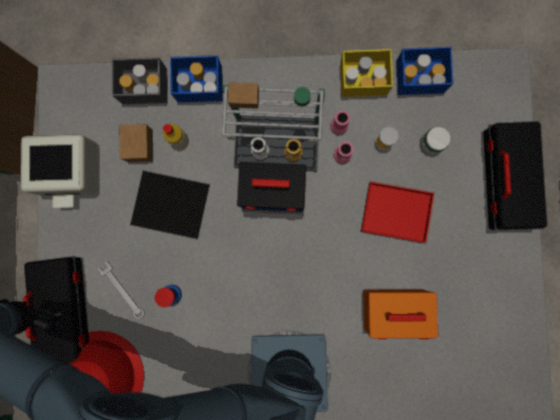

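```bash
cat > h.py <<'E'
from rig import arm
import cv2, numpy as np
from scipy.spatial.transform import Rotation as R
np.set_printoptions(precision=4,suppress=True)
def cam(c):
    p=arm.camera_params(c); q=p["orientation"]
    return p,R.from_quat([q[1],q[2],q[3],q[0]]).as_matrix()
def ray(c,uv):
    p,M=cam(c); uv=np.atleast_2d(uv).astype(float)
    d=(uv-p["K"][:2,2])/p["K"][0,0]; s=d.copy()
    for _ in range(10): s=d/(1+p["k1"]*(s**2).sum(1,keepdims=True))
    return np.array(p["eye"]),np.c_[s,np.ones(len(s))]@M.T
def plane(c,uv,z):
    e,d=ray(c,uv); return e+d*((z-e[2])/d[:,2])[:,None]
def proj(c,P):
    p,M=cam(c); v=(np.atleast_2d(P)-p["eye"])@M; s=v[:,:2]/v[:,2:]
    s=s*(1+p["k1"]*(s**2).sum(1,keepdims=True)); return s*p["K"][0,0]+p["K"][:2,2]
def blob(im,roi,f):
    """largest blob in roi=[l,t,w,h] where f(hsv) holds; returns pixel coords (N,2)"""
    l,t,w,h=roi; m=f(cv2.cvtColor(im[t:t+h,l:l+w],cv2.COLOR_RGB2HSV).astype(int)).astype(np.uint8)
    n,L,S,_=cv2.connectedComponentsWithStats(m); k=1+np.argmax(S[1:,4]); y,x=np.nonzero(L==k)
    return np.c_[x+l,y+t]
red=lambda h:((h[...,0]<8)|(h[...,0]>172))&(h[...,1]>130)&(h[...,2]>70)
dark=lambda h:h[...,2]<40
def rect(P): # min-area rect of xy points: centre, size, yaw of its long side
    (c,s,a)=cv2.minAreaRect(P[:,:2].astype(np.float32)*1000); a=np.radians(a+(90 if s[1]>s[0] else 0))
    return np.array(c)/1000,sorted(np.array(s)/1000),np.degrees(a)%180
def quat(yaw,tilt=0): # tool down, closing axis (tool y) at angle yaw in world; tilt: tool leant in plane normal to y
    y=np.array([np.cos(yaw),np.sin(yaw),0]); z=np.array([0,0,-1.]); M=np.c_[np.cross(y,z),y,z]
    q=(R.from_rotvec(y*tilt)*R.from_matrix(M)).as_quat(); return np.array([q[3],*q[:3]])
E
python3 - <<'E'
from h import *
t=arm.read_camera("top"); s=arm.read_camera("side")
for c,im,R1,R2,R3 in(("top",t,(245,172,55,22),(355,175,85,75),(125,165,92,80)),("side",s,(268,150,35,42),(322,240,92,95),(160,105,90,85))):
    print(c,"handle",rect(plane(c,blob(im,R1,red),.231)))
    print("tray",rect(plane(c,blob(im,R2,red),.03)),"mat",rect(plane(c,blob(im,R3,dark),.003)))
for n,a,b in(("brass",(293.5,145),(326,167)),("grey",(259,143.5),(302,147)),("spring",0,0),("roofcornL",(224,136),0),("roofcornR",(322,139),0)):
    if a: print(n,plane("top",[a],.12 if n[0] in"bg" else .302)[0], b and plane("side",[b],.12)[0])
cv2.imwrite("pics/crop1.png",np.hstack([cv2.resize(t[80:220,215:355],None,fx=2.8,fy=2.8,interpolation=2),cv2.resize(s[80:220,245:385],None,fx=2.8,fy=2.8,interpolation=2)])[:,:,::-1])
E
```

```text
top handle (array([0.5297, 0.0301]), [np.float64(0.019938121795654296), np.float64(0.09533771514892578)], np.float64(85.6229476928711))
tray (array([ 0.4584, -0.3289]), [np.float64(0.14917469787597656), np.float64(0.1900533142089844)], np.float64(78.02169036865234)) mat (array([0.5027, 0.3454]), [np.float64(0.1636553192138672), np.float64(0.20402932739257812)], np.float64(76.54120635986328))
side handle (array([0.5296, 0.0301]), [np.float64(0.02040352249145508), np.float64(0.09683492279052734)], np.float64(85.86595916748047))
tray (array([ 0.4588, -0.3309]), [np.float64(0.1509196319580078), np.float64(0.18882969665527344)], np.float64(78.19185638427734)) mat (array([0.5026, 0.3456]), [np.float64(0.16519082641601562), np.float64(0.20632048034667969)], np.float64(76.5713882446289))
brass [ 0.6472 -0.0319  0.12  ] [ 0.6444 -0.0318  0.12  ]
grey [0.6547 0.0642 0.12  ] [0.6519 0.0621 0.12  ]
roofcornL [0.638  0.1371 0.302 ] 0
roofcornR [ 0.6227 -0.1005  0.302 ] 0
```

View pics/crop1.png

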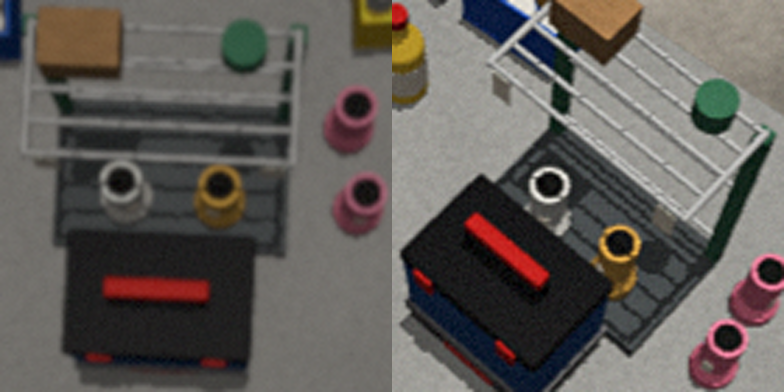

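Top view: blue case at (272,187), with grey coupling (259,147) and brass (293,149) behind it. The pink pair (342,122)/(344,152) outside the bay are look-alikes, as is the orange case at (402,315). The yellow-brown one under the roof fits the description, and the crop confirms it. Next I grasp the case.

```bash
python3 - <<'E'
from h import *
for yaw in(np.radians(-4.3),np.radians(175.7)):
    for p in([.5297,.0301,.36],[.5297,.0301,.204],[.5,.345,.3],[.5,.345,.17]):
        print(p,arm.inverse_kinematics(p,quat(yaw)))
for yaw in(85.7,-94.3):
    for p in([.645,-.032,.1],[.46,-.33,.2]):
        for t in(-1,1): 
            q=quat(np.radians(yaw),np.radians(25)*t); print(yaw,t,R.from_quat([*q[1:],q[0]]).as_matrix()[:,2],arm.inverse_kinematics(p,q))
E
```

```text
[0.5297, 0.0301, 0.36] [-0.6456  0.2323  0.6118  1.7173 -0.1405  1.2361 -0.0752]
[0.5297, 0.0301, 0.204] [-0.5625  0.4035  0.5355  1.9053 -0.2584  0.901   0.0246]
[0.5, 0.345, 0.3] [-0.9474  0.4136  0.3694  1.597  -0.1589  1.1608 -0.618 ]
[0.5, 0.345, 0.17] [-0.9138  0.5504  0.3264  1.7237 -0.2153  0.9028 -0.5733]
[0.5297, 0.0301, 0.36] [ 0.6787  0.3909 -1.0702  1.6466  0.3527  1.3156  2.6161]
[0.5297, 0.0301, 0.204] [ 0.6476  0.6046 -1.0714  1.8377  0.6049  1.0706  2.4087]
[0.5, 0.345, 0.3] [-0.4737  0.4171 -0.2795  1.5664  0.1214  1.1752  2.2892]
[0.5, 0.345, 0.17] [-0.4423  0.5567 -0.3257  1.693   0.213   0.9268  2.2159]
85.7 -1 [ 0.4214 -0.0317 -0.9063] [ 0.1035  0.553  -0.1883  2.0185  0.805   0.2019  0.6978]
85.7 1 [-0.4214  0.0317 -0.9063] [-0.083   0.9522  0.1523  1.1957 -0.1428  1.4405  1.5794]
85.7 -1 [ 0.4214 -0.0317 -0.9063] [ 1.1419  0.3421 -0.5351  2.076  -0.1662  0.4057  2.3013]
85.7 1 [-0.4214  0.0317 -0.9063] [ 0.0353  0.7663  0.6773  1.4971 -0.2214  1.3981  2.2259]
-94.3 -1 [-0.4214  0.0317 -0.9063] [-0.372   1.0752  0.7516  1.2206 -0.5879  1.5281 -1.2586]
-94.3 1 [ 0.4214 -0.0317 -0.9063] [-0.4511  0.6059  0.5203  2.0498 -1.1428  0.2462 -0.6403]
-94.3 -1 [-0.4214  0.0317 -0.9063] [-0.1628  0.9686  1.1171  1.5093 -0.5324  1.4875 -0.6362]
-94.3 1 [ 0.4214 -0.0317 -0.9063] [-0.1662  0.508   1.0981  2.1417 -1.2076  0.7927  0.0743]
```

```bash
cat >> h.py <<'E'
def st(*m):
    s=arm.read_state(); print(*m,"t",round(s["time_s"],2),"p",s["position"],"F",s["force"],"T",s["torque"],"g",round(s["grip_width"],3),round(s["gripper_force"],1)); return s
def lower(z1,dz=.002,fz=5,speed=.03):
    """creep down to z1 in steps, stop when the vertical force changes by fz"""
    s=arm.read_state(); f0=s["force"][2]; p=np.array(s["position"])
    while p[2]>z1:
        p[2]-=dz; arm.move_linear(p,max_speed=speed); f=arm.read_state()["force"][2]
        if abs(f-f0)>fz: print("contact",p,f-f0); return True
    return False
YAW=np.radians(-4.3); QC=quat(YAW); DOCK=np.array([.5297,.0301])
E
python3 - <<'E'
from h import *
arm.goto([.38,.40,.40],QC); arm.goto([*DOCK,.36],QC)
arm.grip(.75)
arm.move_linear([*DOCK,.204],max_speed=.12); st("above")
arm.grip(0,25); st("grip25")
cv2.imwrite("pics/g1.png",arm.read_camera("side")[100:260,200:400][:,:,::-1].repeat(3,0).repeat(3,1))
E
```

```text
above t 5.47 p [0.5302 0.0301 0.2046] F [ 0.2464  0.5639 -0.0491] T [ 0.0269  0.0002 -0.0057] g 0.748 0.0
grip25 t 5.95 p [0.5303 0.0301 0.2042] F [ 1.4522  0.0676 -0.1205] T [-0.0414 -0.3094  0.0213] g 0.206 28.2
```

View pics/g1.png

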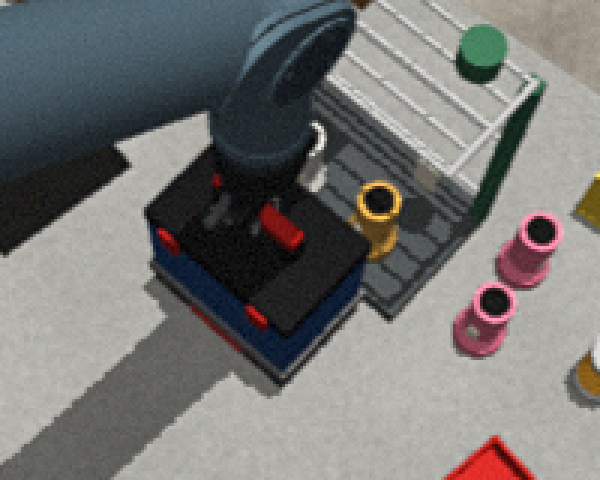

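The side crop shows the fingers on the red bar at about (240,220), with the lateral force near zero. Next I lift the case and set it down on the mat.

```bash
python3 - <<'E'
from h import *
arm.grip(0,60); s=st("grip60"); G=np.array(s["position"]); np.save("G.npy",np.r_[G,s["eef_rot"]])
arm.move_linear(G+[0,0,.025],max_speed=.05); st("lift")
arm.move_linear(G+[0,0,.075],max_speed=.12); 
P=np.array([.497,.34,G[2]+.075])
arm.move_linear(P,max_speed=.18); st("over mat")
P[2]=G[2]-.035+.008; arm.move_linear(P,max_speed=.12); arm.dwell(.2)
print(lower(G[2]-.035-.006,dz=.0015,fz=3)); s=st("down"); np.save("M.npy",s["position"])
arm.grip(.75); st("rel")
arm.move_linear(s["position"]+[0,0,.1],max_speed=.15)
arm.goto([.44,.15,.40],QC); st()
t=arm.read_camera("top"); sd=arm.read_camera("side"); np.savez("im.npz",t=t,s=sd)
cv2.imwrite("pics/m1.png",np.hstack([cv2.resize(t[80:245,120:340],None,fx=1.8,fy=1.8,interpolation=2)[:290],cv2.resize(sd[90:251,150:370],None,fx=1.8,fy=1.8,interpolation=2)[:290]])[:,:,::-1])
E
```

```text
grip60 t 6.22 p [0.5303 0.0301 0.2043] F [1.9852 0.6047 1.1332] T [ 0.0194 -0.4967 -0.0195] g 0.199 59.8
lift t 6.88 p [0.5299 0.0302 0.2292] F [-0.1355  0.1283 -7.421 ] T [-0.0013  0.0396 -0.0492] g 0.198 59.5
over mat t 9.32 p [0.4975 0.3386 0.2794] F [-0.5762  0.2249 -8.1405] T [-0.0532 -0.0131 -0.0046] g 0.204 59.5
contact [0.4974 0.3403 0.1676] 14.35702537172783
True
down t 12.28 p [0.4981 0.3405 0.1693] F [-3.3012 -1.3091  7.0377] T [-0.435   0.7173  0.0313] g 0.198 61.5
rel t 12.78 p [0.4975 0.3403 0.1676] F [-0.2006  0.4595  0.1705] T [ 0.0078 -0.0092 -0.0305] g 0.751 0.0
t 14.55 p [0.4397 0.1514 0.3992] F [ 0.2434 -0.3035 -1.2736] T [ 0.0186 -0.0246  0.0048] g 0.747 0.0
```

View pics/m1.png

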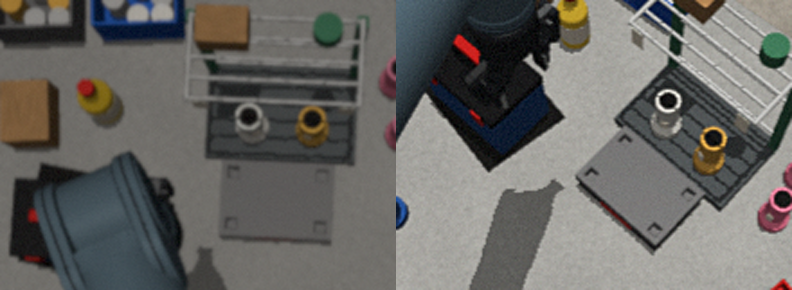

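The case stands on the mat, the lower case is empty, and both couplings are still upright. Next I check reachability for the tilted grasp.

```bash
cat >> h.py <<'E'
C=np.array([.6455,-.0318,.10]); TR=np.array([.4586,-.3299])
def tz(q): return R.from_quat([*q[1:],q[0]]).as_matrix()[:,2]
E
python3 - <<'E'
from h import *
for yaw in(-94.3,85.7):
  for t in(20,23,26):
    q=quat(np.radians(yaw),np.radians(t)*(1 if yaw<0 else -1)); z=tz(q)
    for off in(.023,-.13): print(yaw,t,off,arm.inverse_kinematics(C+off*z,q))
    for dy in(0,-35):
      q=quat(np.radians(yaw+dy),np.radians(t)*(1 if yaw<0 else -1)); z=tz(q)
      print("  tray",dy,arm.inverse_kinematics([*(TR+.02*z[:2]),.066],q))
E
```

```text
-94.3 20 0.023 [-0.4495  0.6783  0.5456  1.9639 -0.9454  0.3516 -0.8496]
-94.3 20 -0.13 [-0.7625  0.413   0.8974  2.0243 -0.5948  0.5654 -1.1488]
  tray 0 [ 0.3698  0.586   0.3471  2.1165 -1.1898  0.4017  0.0902]
  tray -35 [ 0.0988  0.601   0.5144  2.1696 -1.2157  0.2281 -0.6022]
-94.3 23 0.023 [-0.4164  0.6566  0.4885  2.0016 -1.0631  0.2651 -0.7234]
-94.3 23 -0.13 [-0.8022  0.3908  0.9234  2.0862 -0.6568  0.4815 -1.088 ]
  tray 0 [ 0.5296  0.5655  0.1677  2.1385 -1.2698  0.3206  0.2114]
  tray -35 None
-94.3 26 0.023 None
-94.3 26 -0.13 [-0.8136  0.3594  0.9109  2.1459 -0.7083  0.387  -1.0351]
  tray 0 [ 1.4118  0.7815 -0.9201  2.1208  1.3058  0.3192 -2.1018]
  tray -35 [0.0368 0.6212 0.5708 2.2466 4.2636 0.2388 0.169 ]
85.7 20 0.023 [-0.1712  0.6128  0.1712  1.948  -0.232   0.2465  1.6632]
85.7 20 -0.13 [-0.4408  0.3191  0.4701  2.0096 -0.2311  0.5064  1.6626]
  tray 0 [ 0.7177  0.5594 -0.0862  2.0964 -0.6416  0.2383  2.7539]
  tray -35 [ 0.818   0.5675 -0.3741  2.1299  1.1253  0.2774  0.3526]
85.7 23 0.023 [ 0.1047  0.607  -0.1879  1.9715  0.7231  0.2234  0.7866]
85.7 23 -0.13 [-0.4372  0.2908  0.4492  2.07   -0.2095  0.4148  1.641 ]
  tray 0 [ 1.2593  0.6902 -0.7424  2.0982  0.9431  0.2578  1.3241]
  tray -35 [ 0.8085  0.5641 -0.3661  2.1683  1.4453  0.2536  0.0298]
85.7 26 0.023 [ 0.2497  0.6264 -0.3742  2.0016  1.2631  0.2649  0.2945]
85.7 26 -0.13 [-0.4291  0.2668  0.4245  2.1291 -0.182   0.3209  1.6125]
  tray 0 [ 1.4118  0.7815 -0.9201  2.1208  1.3058  0.3192  1.0397]
  tray -35 [ 0.6782  0.5471 -0.2139  2.2122  1.8868  0.1927 -0.4452]
```

```bash
python3 - <<'E'
from h import *
Q=quat(np.radians(-94.3),np.radians(20)); z=tz(Q)
arm.goto([.46,0,.36],Q); arm.grip(.8)
arm.goto(C-.15*z,Q); st("pre")
arm.move_linear(C+.023*z,max_speed=.12); s=st("at")
arm.grip(0,25); st("g25"); arm.grip(0,50); s=st("g50")
if s["grip_width"]>.4:
    P=np.array(s["position"]); np.save("B.npy",P)
    bx=np.array([np.cos(YAW),np.sin(YAW),0])
    arm.move_linear(P+[0,0,.01],max_speed=.04); st("lift")
    arm.move_linear(P-.02*bx+[0,0,.05],max_speed=.08)
    arm.move_linear(P-.12*bx+[0,0,.08],max_speed=.12); st("out")
im=arm.read_camera("side")
cv2.imwrite("pics/b1.png",im[90:290,200:400][:,:,::-1].repeat(3,0).repeat(3,1))
E
```

```text
pre t 17.03 p [ 0.594  -0.0277  0.2412] F [-1.1769 -0.0023  0.6148] T [0.0023 0.4039 0.0147] g 0.799 0.0
at t 18.62 p [ 0.6536 -0.0323  0.0791] F [ 0.4831 -0.9784 -0.6227] T [-0.0203  0.3563 -0.0171] g 0.798 0.0
g25 t 18.98 p [ 0.6537 -0.0322  0.079 ] F [-1.2876  1.2364  4.4409] T [ 0.1225  0.3542 -0.0007] g 0.486 25.2
g50 t 19.19 p [ 0.6537 -0.0321  0.0791] F [-3.2308  1.2914  6.4285] T [0.0976 0.4569 0.088 ] g 0.484 49.4
lift t 19.61 p [ 0.6536 -0.032   0.0891] F [-0.3647 -0.0161 -2.9945] T [0.053  0.5424 0.0461] g 0.479 50.8
out t 21.33 p [ 0.5349 -0.0231  0.1593] F [ 0.3631 -0.4311 -3.5146] T [0.0184 0.6034 0.0126] g 0.479 50.8
```

View pics/b1.png

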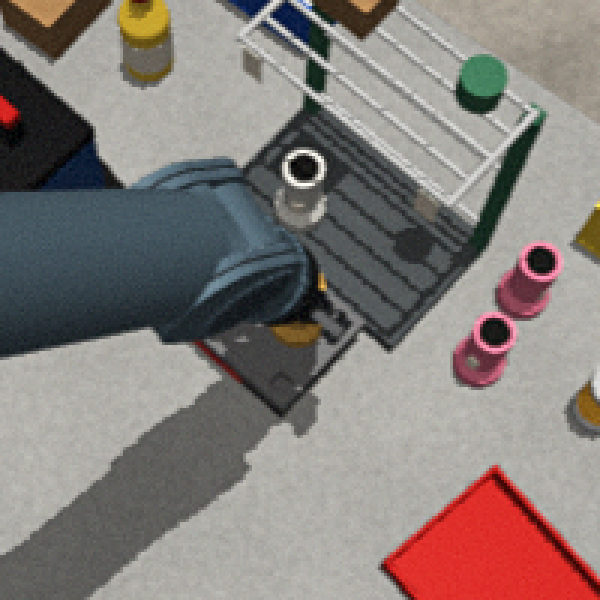

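The brass coupling is out of the bay, held below the gripper at (300,320), and the grey one is untouched. Next I place it in the tray.

```bash
python3 - <<'E'
from h import *
B=np.load("B.npy"); X=TR+(B[:2]-C[:2]); p=np.array(arm.read_state()["position"])
Q=quat(np.radians(-94.3),np.radians(20))
arm.move_linear([.47,-.03,.18],max_speed=.15)
arm.move_linear([*X,.18],max_speed=.18); st("over tray")
arm.move_linear([*X,B[2]-.015+.008],max_speed=.1); arm.dwell(.2)
print(lower(B[2]-.015-.006,dz=.0015,fz=2.2)); s=st("down")
arm.grip(.75); st("rel")
z=tz(Q); P=np.array(s["position"]); arm.move_linear(P-.1*z,max_speed=.12)
arm.move_linear([.40,-.2,.33],max_speed=.2)
arm.goto([.36,.1,.40],QC); st()
t=arm.read_camera("top");sd=arm.read_camera("side"); np.savez("im2.npz",t=t,s=sd)
cv2.imwrite("pics/t1.png",np.hstack([t[60:340,100:500],sd[60:340,160:560]])[:,:,::-1])
E
```

```text
over tray t 23.8 p [ 0.4671 -0.3291  0.1799] F [-0.8387  0.1605 -3.2288] T [ 0.076   0.5651 -0.0348] g 0.481 50.8
contact [ 0.4672 -0.3303  0.0636] 8.303755653309253
True
down t 26.73 p [ 0.4676 -0.3304  0.0641] F [-1.702   1.0305  4.2038] T [0.2238 0.4282 0.0689] g 0.482 51.3
rel t 27.08 p [ 0.4673 -0.3304  0.0636] F [0.1033 0.4901 0.0532] T [0.0516 0.329  0.0144] g 0.751 0.0
t 30.48 p [0.3602 0.0987 0.3994] F [-0.0183 -0.0582 -0.4626] T [-0.0187  0.0121 -0.0448] g 0.752 0.0
```

View pics/t1.png

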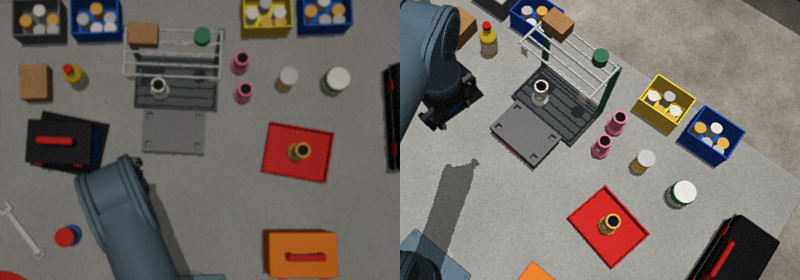

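The brass coupling stands upright in the tray at left (300,151) / right (610,224), the case is on the mat, and the grey coupling is in place. Next I regrasp the case and return it.

```bash
python3 - <<'E'
from h import *
t=np.load("im2.npz")["t"]; M=np.load("M.npy"); G=np.load("G.npy")[:3]
c,sz,a=rect(plane("top",blob(t,(235,185,45,30),red),.196)); print("handle",c,sz,a,"M",M)
if np.linalg.norm(c-M[:2])<.006:
    arm.goto([M[0],M[1],.33],QC); arm.move_linear([M[0],M[1],G[2]-.035],max_speed=.12); arm.dwell(.2)
    arm.grip(0,25); st("g25"); arm.grip(0,60); s=st("g60"); P=np.array(s["position"])
    arm.move_linear(P+[0,0,.02],max_speed=.05); st("lift")
    arm.move_linear([P[0],P[1],G[2]+.075],max_speed=.15)
    arm.move_linear(G+[0,0,.075],max_speed=.18)
    arm.move_linear(G+[0,0,.025],max_speed=.1); arm.dwell(.5); st("over dock")
    im=arm.read_camera("side"); cv2.imwrite("pics/d1.png",im[120:260,200:380][:,:,::-1].repeat(4,0).repeat(4,1))
E
```

```text
Traceback (most recent call last):
  File "h.py", line 21, in blob
    n,L,S,_=cv2.connectedComponentsWithStats(m); k=1+np.argmax(S[1:,4]); y,x=np.nonzero(L==k)
                                                     ~~~~~~~~~^^^^^^^^^
ValueError: attempt to get argmax of an empty sequence
```

```bash
python3 - <<'E'
from h import *
t=np.load("im2.npz")["t"]; M=np.load("M.npy"); G=np.load("G.npy")[:3]
c,sz,a=rect(plane("top",blob(t,(132,190,48,22),red),.196)); print("handle",c,sz,a,"M",M)
if np.linalg.norm(c-M[:2])<.006:
    arm.goto([M[0],M[1],.33],QC); arm.move_linear([M[0],M[1],G[2]-.035],max_speed=.12); arm.dwell(.2)
    arm.grip(0,25); st("g25"); arm.grip(0,60); s=st("g60"); P=np.array(s["position"])
    arm.move_linear(P+[0,0,.02],max_speed=.05); st("lift")
    arm.move_linear([P[0],P[1],G[2]+.075],max_speed=.15)
    arm.move_linear(G+[0,0,.075],max_speed=.18)
    arm.move_linear(G+[0,0,.025],max_speed=.1); arm.dwell(.5); st("over dock",G)
    im=arm.read_camera("side"); cv2.imwrite("pics/d1.png",im[120:260,200:380][:,:,::-1].repeat(4,0).repeat(4,1))
E
```

```text
handle [0.4977 0.3393] [np.float64(0.019644887924194335), np.float64(0.09590422058105469)] 85.69877624511719 M [0.4981 0.3405 0.1693]
g25 t 33.85 p [0.4981 0.3405 0.1694] F [ 0.0014 -0.8131  0.8394] T [-0.0404  0.1518  0.007 ] g 0.203 27.3
g60 t 34.07 p [0.4981 0.3406 0.1696] F [-0.9399 -0.5169  2.6856] T [-0.139   0.2385  0.0044] g 0.2 59.2
lift t 34.62 p [0.498  0.3405 0.1895] F [-0.4379  0.7894 -8.0585] T [ 0.019   0.0288 -0.008 ] g 0.203 58.7
over dock [0.5303 0.0301 0.2043] t 38.41 p [0.5303 0.0301 0.2294] F [ 0.05    0.2949 -7.6775] T [-0.0023  0.0455  0.035 ] g 0.201 58.8
```

View pics/d1.png

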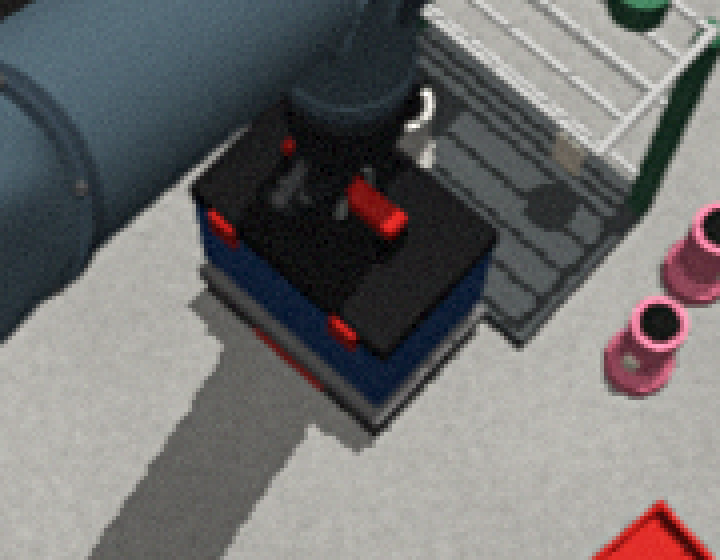

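The case hangs level over the lower case, lined up with it. Next I lower it, checking force on the way down.

```bash
python3 - <<'E'
from h import *
G=np.load("G.npy")[:3]
arm.move_linear(G+[0,0,.015],max_speed=.05); arm.dwell(.2)
r=lower(G[2]-.004,dz=.0012,fz=5,speed=.025); s=st(r,"dz %.4f"%(arm.read_state()["position"][2]-G[2]))
E
```

```text
contact [0.5305 0.0301 0.2039] 7.989867554051407
True dz 0.0002 t 42.26 p [0.5308 0.0302 0.2045] F [-2.4631  0.9394  0.465 ] T [-0.0843  0.5757 -0.0036] g 0.19 59.9
```

```bash
python3 - <<'E'
from h import *
G=np.load("G.npy")[:3]
arm.grip(.7); s=st("rel")
arm.move_linear(np.array(s["position"])+[0,0,.15],max_speed=.15)
arm.goto([.40,.22,.42],QC); arm.dwell(.3); st("clear")
t=arm.read_camera("top"); sd=arm.read_camera("side")
for c,im,roi in(("top",t,(245,172,55,22)),("side",sd,(268,150,35,42))): print(rect(plane(c,blob(im,roi,red),.231)))
cv2.imwrite("pics/f1.png",np.hstack([t[60:340,100:500],sd[60:340,160:560]])[:,:,::-1])
E
```

```text
rel t 42.74 p [0.5308 0.0302 0.204 ] F [ 0.2143  0.1118 -0.0265] T [-0.0068 -0.0314 -0.0145] g 0.698 0.0
clear t 45.14 p [0.4005 0.2193 0.4197] F [ 0.2855  0.5143 -0.0017] T [-0.061   0.0154 -0.0515] g 0.699 0.0
(array([0.5301, 0.0301]), [np.float64(0.020070854187011718), np.float64(0.09534406280517578)], np.float64(85.59632110595703))
(array([0.5299, 0.0301]), [np.float64(0.02070632553100586), np.float64(0.0969056167602539)], np.float64(85.79459381103516))
```

View pics/f1.png

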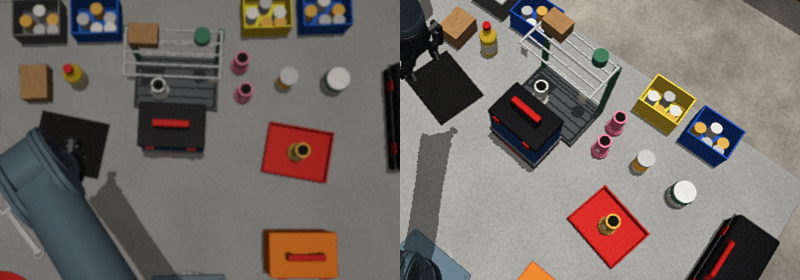

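The case is back on the lower case at left (171,124), within 0.5 mm of its start. The brass coupling stands in the tray at (300,151), and the robot is clear of everything.

```bash
python3 -c "
from rig import arm
print(arm.sign_off())"
```

```text
the job is handed in; nothing more can be done
None
```

I handed the job in at about 45 s: the brass coupling stands upright in the red tray and the blue case is back on the lower case, feet home and within 0.5 mm of where it started by camera; no verdict came back from the sign-off.

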